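Step the photometer's cell rod to the third click

TASK

The photometer's four-cell rod has been pulled out for loading. With a fingertip on the end of its knob, gently push the rod in one click at a time, resting about a second at the first click and again at the second while the meter reads, and stop at the third click without running past it, so that the third cell stands in the beam. Do not take hold of the knob, leave everything else on the bench where it is, and take the hand away at the end.

Things in the scene. Friction and masses are not known exactly. Their poses are not given: they have to be found in the camera images.
- photometer: fixed bench photometer: off-white case 380 mm wide, 300 deep, 100 high (165 along the rear 115); dark sample lid (top at 124 mm) over the rod, key field beside it. Origin: centre of its footprint on the bench; x points from its front panel (150 mm to -x) to its back, y along its width, z up. The cell rod leaves the front panel square to it, at y = -70 mm, 58 mm above the bench.
- knob_face (a point): centre of the flat outer end face of the rod's knob, the face to push; moves with the rod; axes as the photometer's (x = the way to push). Black cylindrical knob, 28 mm diameter, 22 mm long, axis level 58 mm above the bench, on a 10 mm bright steel rod. The face is 125 mm out from the front panel with the rod fully out, 91, 75 and 59 mm out at the first, second and third clicks.
- rod (a joint): m pushed in: 0 = fully out, 0.084 = end stop. A sprung roller holds it in notches at 0.034, 0.050, 0.066, 0.082 (clicks 1 to 4); ridges 8 mm before each. Starts at 0 to 0.015: free, 0.5 N drag up to 0.017. Each ridge needs a push of 6 to 8 N at its foot, falling away towards its top; past the top the rod jumps some 7 mm ahead of the finger into the notch, and stays there when let go.
- dropper: small white dropper bottle, 32 mm in diameter, 78 mm high, loose, a bystander; origin: centre of its underside
- vial: small jar with a black cap, 28 mm in diameter, 55 mm high, loose, a bystander; origin: centre of its underside
- cuvettes: white block 36 x 110 x 22 mm holding four clear spare cuvettes, 58 mm high in all, loose, a bystander; origin: centre of its underside, y along its length
- timer: flat white bench timer 60 x 70 x 18 mm, loose, a bystander; origin: centre of its underside

How it is judged (in metres and radians):
On the way, in this order (a step that is already met when the one before it is completed fails the run):
1. the rod rests in the first notch for at least 0.5 s (value of joint rod between 0.03 and 0.038 m), for 0.5 s.
2. the rod rests in the second notch for at least 0.5 s (value of joint rod between 0.046 and 0.054 m), for 0.5 s.
At the end, for the whole second after the job is handed in: the rod rests in its third notch (joint within 3 mm of 0.066, at rest) and the dropper bottle, jar, cuvette block and timer are within 12 mm of where they stood (value of joint rod between 0.063 and 0.069 m and velocity of joint rod between -0.005 and 0.005 m/s and distance of each of dropper, vial, cuvettes, timer from where it was at the start of the episode below 0.012 m); the robot touches nothing.
It fails at once if the rod is run past the third click, onto the next ridge (joint beyond 0.073) (value of joint rod above 0.073 m).
It fails at once if the photometer or its rod is pressed with more than 25 N (contact force between the fingers and photometer above 25 N).
It fails at once if the knob is taken between the fingers instead of being pushed on its end face (contact force between the fingers and photometer above 1 N and x of the grasp point in the frame of knob_face between 0.002 and 0.024 m and y of the grasp point in the frame of knob_face between -0.012 and 0.012 m and z of the grasp point in the frame of knob_face between -0.014 and 0.014 m).
It fails at once if a bystander (dropper bottle, jar, cuvette block, timer) is shifted more than 12 mm, tipped or lifted (distance of any of dropper, vial, cuvettes, timer from where it was at the start of the episode above 0.012 m or angle between any of dropper, vial, cuvettes, timer's own z axis and vertical above 0.3 rad).
It also fails if it takes over 64 s, if anything falls off the work surface, if the arm or the gripper's body presses on something with over 40 N, if the wrist force passes 120 N, or if a joint passes its speed limit or range.

ROBOT

A 6-joint arm with a two-finger parallel gripper is mounted at the origin on the work surface. World frame = base frame: x ahead of the robot, y to its left, z up, the work surface at z = 0. Lengths are in m, angles in degrees, forces in N, time in s.
With the tool pointing down it reaches from about 0.4 to 0.825 m from the base axis. Payload 7 kg.
Tool frame: the origin (TCP) lies at the very end of the fingers, on their centre line; the grasp point (between the pads) lies 19 mm behind it (r.hold_point_z is the distance from the TCP to the grasp point, in m); z points along the fingers, y is the direction in which the jaws open and shut (so a half turn about z gives the same grasp; the last joint's range is limited). The gripper opens to 88 mm and grips with 3 to 60 N. Pads are 19 mm wide; open, the fingers measure 130 mm over their backs; the gripper's body (78 mm by 193 mm) begins 47 mm behind the grasp point.
Start: joints at [86.293, 20.546, 0.682, 0, -70.136, -16.507], TCP at [0.233, 0.633, 0.206] pointing down, gripper open.
Joint ranges: [-176.03, 176.03], [-82.01, 121.73], [-58.28, 71.71], [-173.87, 95.51], [-174.79, -0.11], [-173.66, 173.66]. Speed limits (degrees/s): [136.94, 136.94, 172.46, 180, 180, 180].

INTERFACE

Orientations are given as [roll, pitch, yaw] about the fixed x, y, z axes, in that order (R = Rz(yaw) Ry(pitch) Rx(roll)).
In Python, from plant import r gives the robot as it stands. The module is installed in compiled form; this text tells all that it offers.
- The arm moves only by the shell command python3 -m inch 'ROWS' [FORCE]. ROWS is text: rows parted by semicolons, each of 7 numbers parted by spaces: the shift along the tool's x, y, z in m, then the turn, a rotation vector about the tool's x, y, z in rad, then the opening, from 0 (shut) to 1 (fully open). In form: tx ty tz ax ay az jaw; .... A call has 1 to 20 rows; each row shifts and turns the commanded pose from where the row before left it, along the tool's axes as they then stand; what a row does not reach is not made up. A row lasts 1/12 s, in which the tool goes at most 41.7 mm and 7.16 degrees, less where a joint would pass 70% of its speed; a pose out of reach is approached as far as the arm can. A call with a gripper value outside its range is refused whole. The fingers move at their own pace and stop on an object; FORCE is the grip in N (left out, the last holds). Time passes only in rows, so rows that do not move let the fingers close. It gives the time, the measured TCP pose, the force and the opening at its end, in the units of the state.
- r.get_state(): the state, without advancing time (a new reading comes with each control period).
- r.capture(name): name is "side" or "top"; returns the picture (480x640x3 uint8, red, green, blue); there is no depth.
- r.camera_params(name): a dict with "vfov" (degrees; the focal length in pixels is half the picture's height over the tangent of half this angle, whatever the lens; pixels are square), "cx", "cy" (the principal point, pixels), "R" (3x3) and "t" (3): a world point X has camera coordinates R X + t. Camera axes: x right, y down, z forward; pixel columns grow to the right and rows downward; lengths in m; the calibration is good to about 2 mm. A picture is of the moment at which its call begins. camera_params takes no time and is no camera call.
- r.close_job(): hands the job in, once; it reports no verdict.
Trained networks look in the newest picture that a camera, given by its name, has taken for a name from the list of things; names that differ only in an ending like _2 or _b are one class to them, and where a whole thing is asked for, a point or a joint stands for the part that bears it (a point fixed in the world has none). Each returns a list of dicts, best first, with "p" (0 to 1); they miss things now and then, are a little off and sometimes report something else, mostly with a low value. They report only what shows in the picture. A call takes as long as a camera call.
- r.recognise(target, camera): "xy" ([column, row] in pixels, amid what is visible of it).
The state is a dict: "time_s": time; "joints": joint angles; "qd": joint speeds; "joint_torque": joint torques, N m; "tcp_pos": TCP position; "eef_rot": TCP orientation; "contact_force": force on the tool from outside, world axes, zero at the start; "moment": the same for the moment, N m; "gripper_width": finger opening in m.
Only numpy, scipy, OpenCV 4.12 (cv2) and the standard library are available. Lean on these libraries where they do the work, as an engineer would, in place of code of your own. Each camera call takes 0.05 s, during which the arm holds its last target.

## Working session

There is one attempt and no reset: what is moved stays moved. The work goes in short steps, Python scripts to look and compute and a shell command to move; the robot and the scene stay as the last step left them, time stands still between calls to the robot, and variables do not carry over. Pictures are saved under pics/ and viewed, and the job is handed in when it is done.

```bash
mkdir -p pics; python3 - <<'E'
from plant import r
import cv2
for c in ("side","top"):
    im=r.capture(c); cv2.imwrite(f"pics/{c}0.png",im[:,:,::-1])
    p=r.camera_params(c); print(c,p)
    for n in ("photometer","knob_face","dropper","vial","cuvettes","timer"):
        print(n,[(d["xy"],round(d["p"],2)) for d in r.recognise(n,c)][:3])
print(r.get_state())
E
```

```text
side {'vfov': 53.39609374509396, 'cx': 325.5486195816742, 'cy': 238.2984522465209, 'R': array([[-0.86917065, -0.49403701,  0.02167535],
       [-0.3082045 ,  0.50691205, -0.80501563],
       [ 0.38672002, -0.70637639, -0.59285751]]), 't': array([0.42395378, 0.32975762, 0.48266006])}
photometer [([384.2, 179.8], 0.96)]
knob_face [([323.7, 252.9], 0.72), ([225.9, 232.3], 0.32)]
dropper [([388.8, 280.0], 0.92), ([318.4, 363.4], 0.58), ([324.1, 251.7], 0.49)]
vial [([257.1, 241.3], 0.59)]
cuvettes [([389.2, 278.9], 0.67), ([223.2, 232.0], 0.65)]
timer [([318.8, 367.0], 0.71)]
top {'vfov': 48.75901559298001, 'cx': 331.2387594179895, 'cy': 241.94046968386573, 'R': array([[ 0.01660727, -0.99978781,  0.0121877 ],
       [-0.98598741, -0.01839921, -0.165802  ],
       [ 0.16599106, -0.0092634 , -0.98608375]]), 't': array([-0.18882737,  0.58190863,  0.7305995 ])}
photometer [([508.0, 232.2], 0.61)]
knob_face [([322.0, 243.3], 0.74)]
dropper [([336.1, 317.2], 0.62)]
vial [([316.3, 162.4], 0.57), ([205.9, 301.0], 0.32)]
cuvettes [([322.3, 117.6], 0.81)]
timer [([207.9, 301.6], 0.91)]
{'time_s': 0.7, 'joints': array([ 8.62937600e+01,  2.05442839e+01,  6.81667579e-01,  8.79546411e-05,
       -7.01350723e+01, -1.65074012e+01]), 'qd': array([-0.04575968,  0.04612549,  0.08122445,  0.06980752, -0.07171246,
       -0.00700725]), 'joint_torque': array([ 2.94960182e-04, -5.82155406e+01,  2.93255389e+01,  7.00142384e+00,
        1.24448308e-02, -2.17037882e-05]), 'tcp_pos': array([0.2332323 , 0.63340519, 0.20618276]), 'eef_rot': array([-1.79997760e+02,  5.77463281e-04, -2.02136113e+01]), 'contact_force': array([ 0.27565116, -0.03068162, -0.08465469]), 'moment': array([-0.02928672,  0.04584388, -0.0472099 ]), 'gripper_width': 0.08797518819826224}
```

View pics/side0.png

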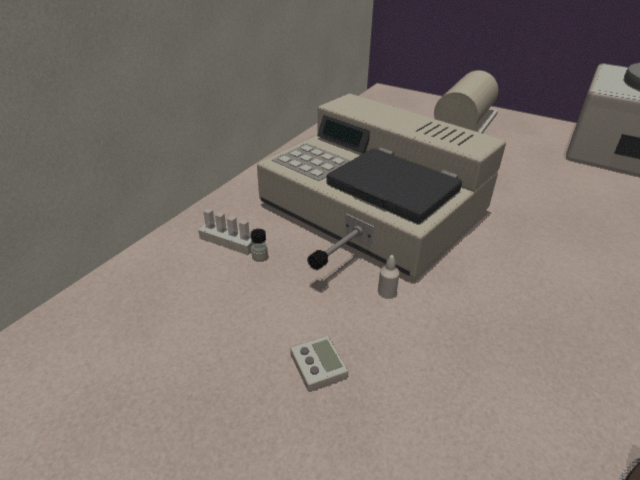

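View pics/top0.png

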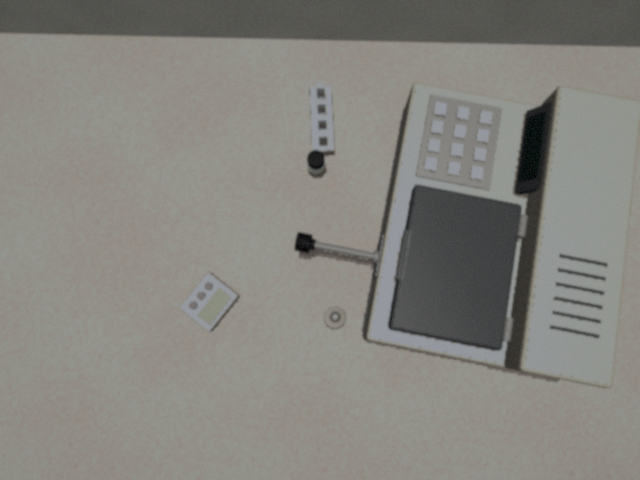

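```bash
cat > h.py <<'E'
import numpy as np
from plant import r
def ray(c,px,z):
    p=r.camera_params(c); f=240/np.tan(np.radians(p["vfov"]/2))
    d=p["R"].T@np.array([(px[0]-p["cx"])/f,(px[1]-p["cy"])/f,1]); o=-p["R"].T@p["t"]
    return o+d*(z-o[2])/d[2]
def proj(c,X):
    p=r.camera_params(c); f=240/np.tan(np.radians(p["vfov"]/2))
    q=p["R"]@np.array(X)+p["t"]; return np.array([p["cx"]+f*q[0]/q[2],p["cy"]+f*q[1]/q[2]])
E
python3 - <<'E'
from h import *
import cv2
for c,px,z in [("top",(304,242),.058),("top",(378,256),.058),("top",(414,86),.1),("top",(366,340),.1),("side",(318,260),.058),("side",(360,231),.058),
 ("top",(335,317),.078),("top",(316,158),.055),("top",(322,117),.058),("top",(210,301),.018),("side",(388,293),0)]:
    print(c,px,ray(c,px,z).round(4))
for c,(u,v) in (("top",(330,245)),("side",(330,255))):
    im=cv2.imread(f"pics/{c}0.png")[v-50:v+50,u-65:u+65]
    cv2.imwrite(f"pics/{c}z.png",cv2.resize(im,None,fx=6,fy=6,interpolation=cv2.INTER_CUBIC))
E
```

```text
top (304, 242) [ 0.5829 -0.1388  0.058 ]
top (378, 256) [ 0.5643 -0.2467  0.058 ]
top (414, 86) [ 0.8085 -0.2944  0.1   ]
top (366, 340) [ 0.4447 -0.2267  0.1   ]
side (318, 260) [ 0.5807 -0.1363  0.058 ]
side (360, 231) [ 0.5585 -0.2441  0.058 ]
top (335, 317) [ 0.475  -0.1852  0.078 ]
top (316, 158) [ 0.7117 -0.1535  0.055 ]
top (322, 117) [ 0.7757 -0.1613  0.058 ]
top (210, 301) [0.4972 0.0017 0.018 ]
side (388, 293) [ 0.4724 -0.1835  0.    ]
```

View pics/topz.png

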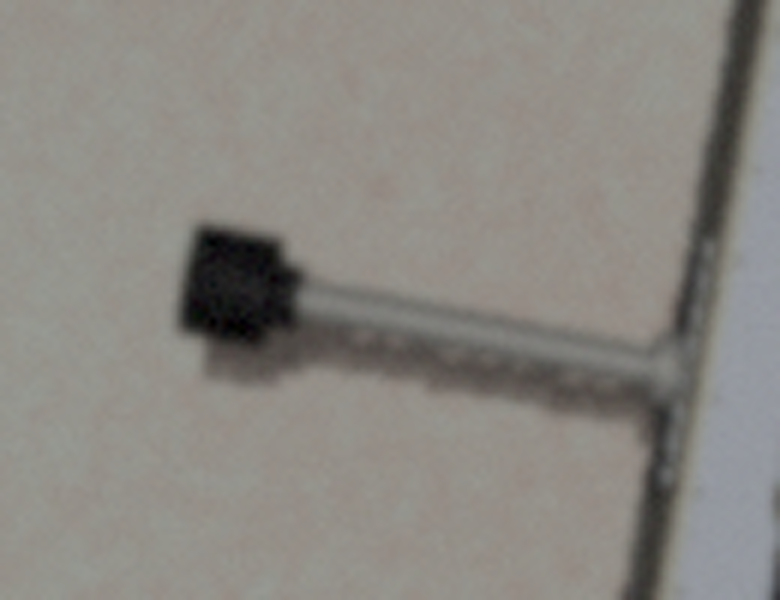

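View pics/sidez.png

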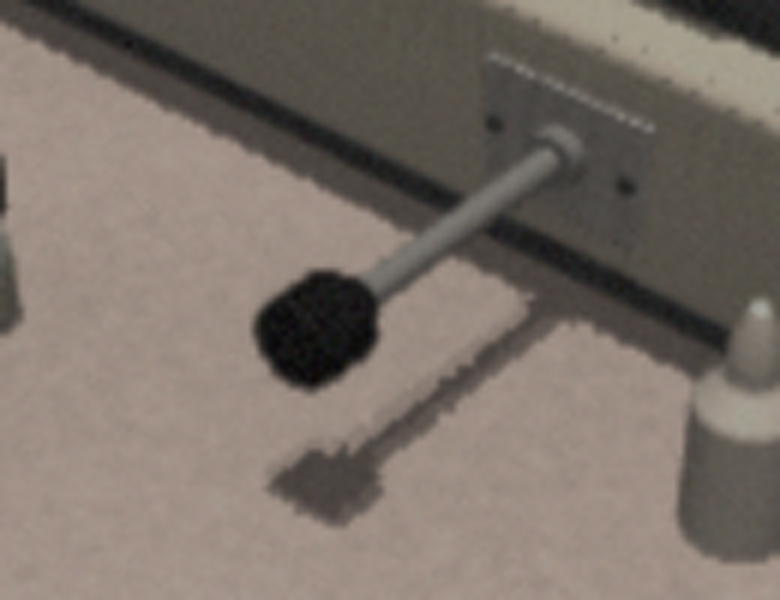

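```bash
cat >> h.py <<'E'
def yaw_of(a,b,z,c="top"):
    d=ray(c,b,z)-ray(c,a,z); return np.degrees(np.arctan2(d[1],d[0]))
E
python3 - <<'E'
from h import *
g=lambda u,v:(265+u/6,195+v/6); s=lambda u,v:(265+u/6,205+v/6)
print("rod top",yaw_of(g(235,285),g(660,362),.058),"rod side",yaw_of(s(318,330),s(560,148),.058,"side"))
print("case edge",yaw_of((414,86),(366,340),.1)+0, "lid",yaw_of((415,186),(390,329),.124))
print("face", ray("top",g(192,280),.06),"panel pt",ray("top",g(683,365),.058))
p=r.camera_params("top");print(-p["R"].T@p["t"])
E
```

```text
rod top -99.33376674227944 rod side -99.26808228028868
case edge 169.46388799074327 lid 169.8708966189625
face [ 0.58289415 -0.12870059  0.06      ] panel pt [ 0.56458066 -0.24794633  0.058     ]
[ 0.45561751 -0.1713128   0.81921528]
```

```bash
python3 -m inch '0.029 0.0268 0 0 0 0 0;0.029 0.0268 0 0 0 0 0;0.029 0.0268 0 0 0 0 0;0.029 0.0268 0 0 0 0 0;0.029 0.0268 0 0 0 0 0;0.029 0.0268 0 0 0 0 0;0.029 0.0268 0 0 0 0 0;0.029 0.0268 0 0 0 0 0;0.029 0.0268 0 0 0 0 0;0.029 0.0268 0 0 0 0 0;0.029 0.0268 0 0 0 0 0;0.029 0.0268 0 0 0 0 0;0.029 0.0268 0 0 0 0 0;0.029 0.0268 0 0 0 0 0;0.029 0.0268 0 0 0 0 0;0.029 0.0268 0 0 0 0 0;0.029 0.0268 0 0 0 0 0;0.029 0.0268 0 0 0 0 0;0.029 0.0268 0 0 0 0 0;0.029 0.0268 0 0 0 0 0'; python3 -m inch '0 0 0 0 0 0.116 0;0 0 0 0 0 0.116 0;0 0 0 0 0 0.116 0;0 0 0 0 0 0.116 0;0 0 0 0 0 0.116 0;0 0 0 0 0 0.116 0;0 0 0 0 0 0.116 0;0 0 0 0 0 0.116 0;0 0 0 0 0 0.116 0;0 0 0 0 0 0.116 0;0 0 0 0 0 0.116 0;0 0 0 0 0 0.116 0;0 0 0 0 0 0 0;0 0 0 0 0 0 0'
```

```text
time_s: 2.37
tcp_pos: [0.593, -0.072, 0.2065]
eef_rot: [-180.0, -0.0, -20.2]
contact_force: [0.1, 0.6, -0.1]
gripper_width: 0.0004
time_s: 3.53
tcp_pos: [0.5923, -0.07, 0.2062]
eef_rot: [-180.0, 0.0, -99.8]
contact_force: [-0.6, -0.7, -0.3]
gripper_width: 0.0002
```

```bash
python3 -m inch '0 0 0.032 0 0 0 0;0 0 0.032 0 0 0 0;0 0 0.032 0 0 0 0;0 0 0.032 0 0 0 0;0 0 0.03 0 0 0 0;0 0 0 0 0 0 0;0 0 0 0 0 0 0'; python3 - <<'E'
from h import *
import cv2
a=r.capture("top")[:,:,::-1];b=r.capture("side")[:,:,::-1]
a=cv2.resize(a[170:320,200:400],(800,600),interpolation=cv2.INTER_CUBIC);b=cv2.resize(b[180:330,230:430],(800,600),interpolation=cv2.INTER_CUBIC)
cv2.imwrite("pics/t1.png",a);cv2.imwrite("pics/s1.png",b);print(r.get_state()["contact_force"])
E
```

```text
time_s: 4.12
tcp_pos: [0.5914, -0.0703, 0.0473]
eef_rot: [179.8, -0.1, -99.8]
contact_force: [1.3, -0.9, 0.7]
gripper_width: 0.0003
[-0.15907141 -0.72120183  0.55516115]
```

View pics/t1.png

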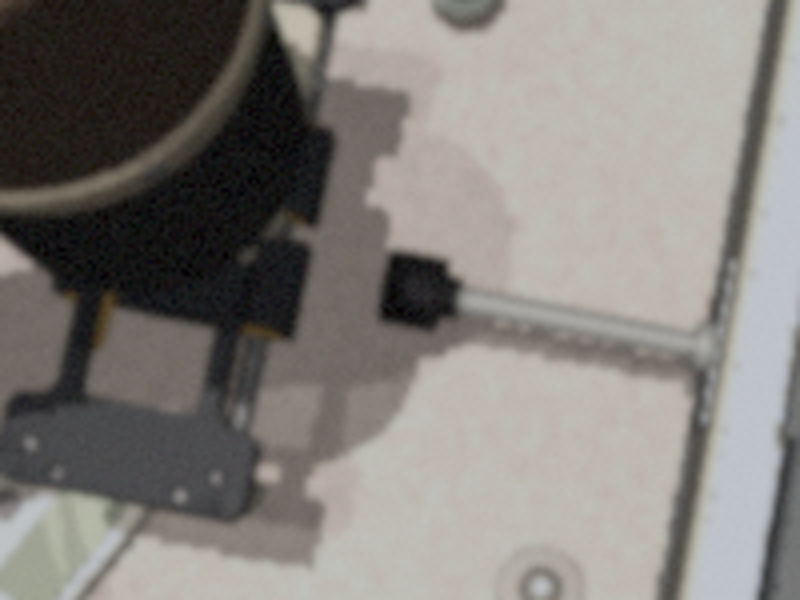

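View pics/s1.png

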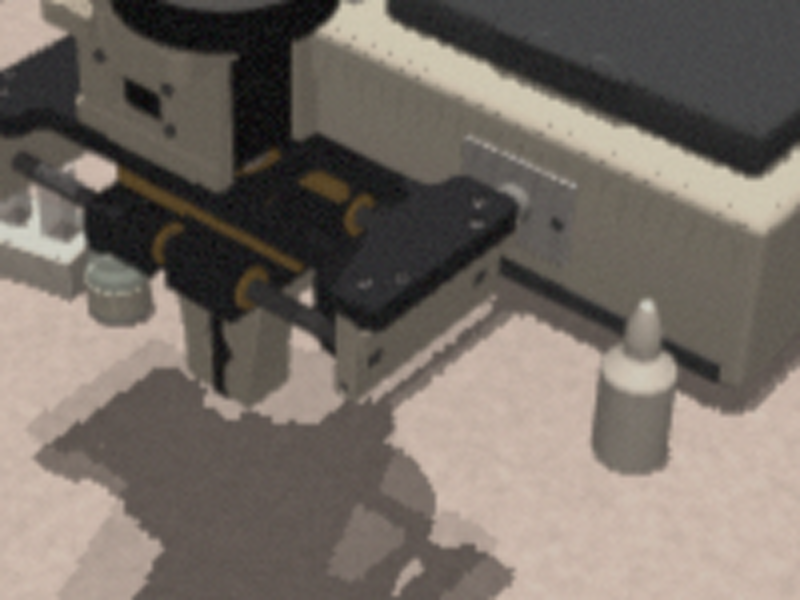

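```bash
python3 -m inch '0.02 0 0 0 0 0 0;0.02 0 0 0 0 0 0;0.004 0 0 0 0 0 0;0.002 0 0 0 0 0 0;0.002 0 0 0 0 0 0;0.002 0 0 0 0 0 0;0.002 0 0 0 0 0 0;0.002 0 0 0 0 0 0;0.002 0 0 0 0 0 0;0 0 0 0 0 0 0;0 0 0 0 0 0 0'; python3 -m inch '0.001 0 0 0 0 0 0;0.001 0 0 0 0 0 0;0 0 0 0 0 0 0;0 0 0 0 0 0 0';python3 - <<'E'
from h import *
import cv2
a=r.capture("top")[:,:,::-1]
a=cv2.resize(a[170:320,230:430],(800,600),interpolation=cv2.INTER_CUBIC)
cv2.imwrite("pics/t2.png",a);print(r.get_state()["contact_force"])
E
```

```text
time_s: 5.13
tcp_pos: [0.5826, -0.1251, 0.0481]
eef_rot: [180.0, -0.0, -100.0]
contact_force: [0.3, 0.7, 0.3]
gripper_width: 0.0004
time_s: 5.47
tcp_pos: [0.5822, -0.1272, 0.0481]
eef_rot: [180.0, -0.0, -100.0]
contact_force: [0.3, 0.4, -0.1]
gripper_width: 0.0004
[-0.14224346 -0.21718392  0.20512252]
```

View pics/t2.png

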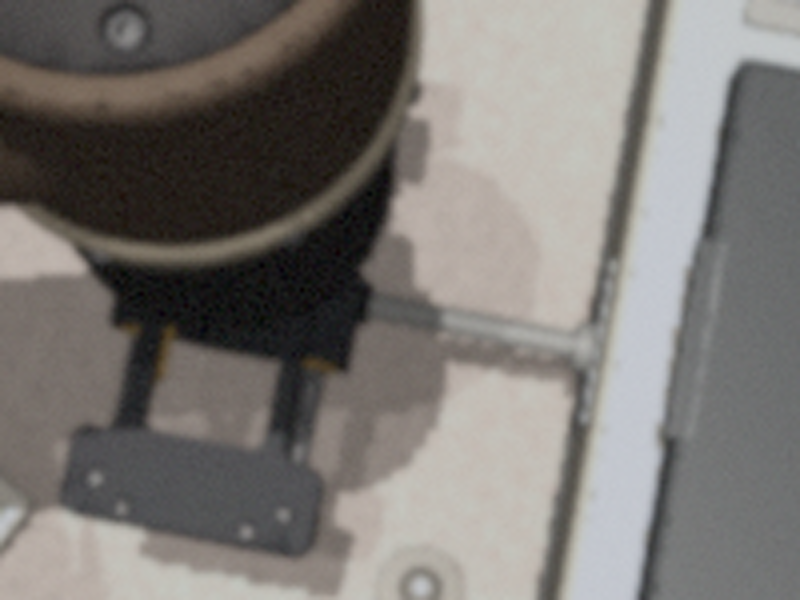

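```bash
for i in 1; do python3 -m inch '0.001 0 0 0 0 0 0;0.001 0 0 0 0 0 0;0 0 0 0 0 0 0'; done; python3 -m inch '0.001 0 0 0 0 0 0;0.001 0 0 0 0 0 0;0 0 0 0 0 0 0'; python3 -m inch '0.001 0 0 0 0 0 0;0 0 0 0 0 0 0;0 0 0 0 0 0 0'; python3 -m inch '0.001 0 0 0 0 0 0;0 0 0 0 0 0 0;0 0 0 0 0 0 0'
```

```text
time_s: 5.77
tcp_pos: [0.5818, -0.1292, 0.0481]
eef_rot: [180.0, -0.0, -100.0]
contact_force: [-0.4, 1.0, -0.1]
gripper_width: 0.0002
time_s: 6.02
tcp_pos: [0.5815, -0.1311, 0.0481]
eef_rot: [180.0, 0.0, -100.0]
contact_force: [0.2, -0.1, 0.4]
gripper_width: 0.0005
time_s: 6.27
tcp_pos: [0.5814, -0.1318, 0.0481]
eef_rot: [-180.0, 0.0, -100.0]
contact_force: [0.3, 2.5, 0.7]
gripper_width: 0.0005
time_s: 6.52
tcp_pos: [0.5814, -0.1322, 0.0481]
eef_rot: [-180.0, 0.1, -100.0]
contact_force: [0.4, 7.0, 0.6]
gripper_width: 0.0007
```

```bash
python3 -m inch '0.001 0 0 0 0 0 0;0 0 0 0 0 0 0;0 0 0 0 0 0 0'; python3 -m inch '0.001 0 0 0 0 0 0;0 0 0 0 0 0 0'; python3 -m inch '0.001 0 0 0 0 0 0;0 0 0 0 0 0 0'; python3 -m inch '0.001 0 0 0 0 0 0;0 0 0 0 0 0 0'
```

```text
time_s: 6.77
tcp_pos: [0.5813, -0.1331, 0.0481]
eef_rot: [-180.0, 0.1, -100.0]
contact_force: [0.1, 6.7, 0.6]
gripper_width: 0.0005
time_s: 6.93
tcp_pos: [0.581, -0.1343, 0.0481]
eef_rot: [-180.0, 0.0, -100.0]
contact_force: [-0.8, 6.1, -0.2]
gripper_width: 0.0002
time_s: 7.1
tcp_pos: [0.5808, -0.1356, 0.0481]
eef_rot: [-180.0, 0.0, -100.0]
contact_force: [-0.4, 3.5, 0.6]
gripper_width: 0.0003
time_s: 7.27
tcp_pos: [0.5805, -0.137, 0.0481]
eef_rot: [180.0, -0.0, -100.0]
contact_force: [-0.1, 2.6, 0.1]
gripper_width: 0.0002
```

```bash
python3 -m inch '0.001 0 0 0 0 0 0;0 0 0 0 0 0 0'; python3 -m inch '0.001 0 0 0 0 0 0;0 0 0 0 0 0 0'
```

```text
time_s: 7.43
tcp_pos: [0.5803, -0.1383, 0.0481]
eef_rot: [180.0, -0.0, -100.0]
contact_force: [0.1, 2.0, -0.5]
gripper_width: 0.0007
time_s: 7.6
tcp_pos: [0.5801, -0.1394, 0.0481]
eef_rot: [180.0, -0.0, -100.0]
contact_force: [0.3, 0.3, 0.1]
gripper_width: 0.0005
```

```bash
python3 -m inch '0.001 0 0 0 0 0 0;0 0 0 0 0 0 0'; python3 - <<'E'
from h import *
import cv2
a=r.capture("top")[:,:,::-1]
a=cv2.resize(a[170:320,230:430],(800,600),interpolation=cv2.INTER_CUBIC)
cv2.imwrite("pics/t3.png",a);print(r.get_state()["contact_force"])
E
```

```text
time_s: 7.77
tcp_pos: [0.5799, -0.1403, 0.0482]
eef_rot: [180.0, -0.0, -100.0]
contact_force: [1.0, 0.4, 0.6]
gripper_width: 0.0005
[ 0.94274147  0.03365166 -0.0597497 ]
```

View pics/t3.png

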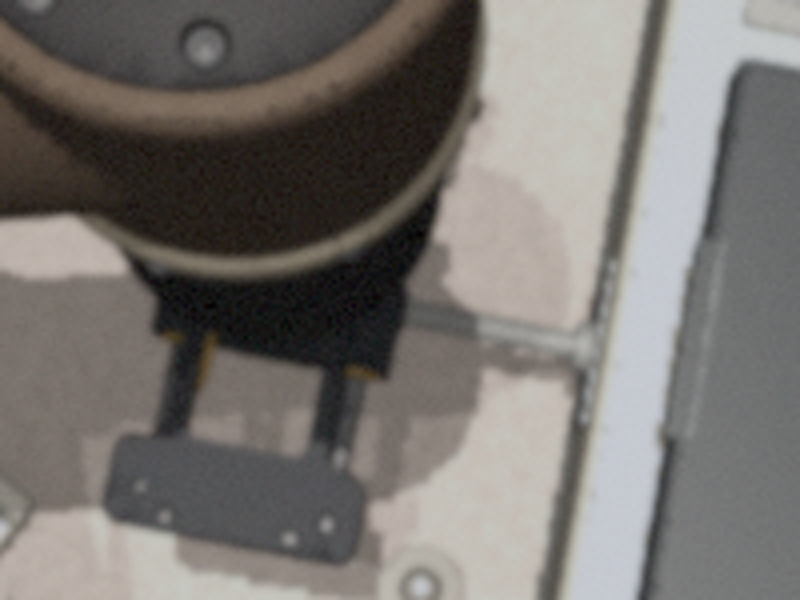

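```bash
python3 -m inch '-0.02 0 0 0 0 0 0;-0.03 0 0 0 0 0 0;-0.03 0 0 0 0 0 0;0 0 0 0 0 0 0;0 0 0 0 0 0 0'; python3 - <<'E'
from h import *
import cv2
a=r.capture("top")[:,:,::-1]
cv2.imwrite("pics/t4.png",cv2.resize(a[195:295,265:395],None,fx=6,fy=6,interpolation=cv2.INTER_CUBIC))
for q in (.0,.018,.026,.034,.05):
    f=np.array([.5829,-.1287,.058])+ (q-.0045)*np.array([-.1736,-.985,0])
    print(q,((proj("top",f)-[265,195])*6).round(0))
E
```

```text
time_s: 8.23
tcp_pos: [0.5942, -0.06, 0.0482]
eef_rot: [-180.0, -0.0, -99.8]
contact_force: [-0.4, -0.1, 0.2]
gripper_width: 0.0008
0.0 [174. 278.]
0.018 [247. 292.]
0.026 [279. 298.]
0.034 [312. 304.]
0.05 [376. 317.]
```

View pics/t4.png

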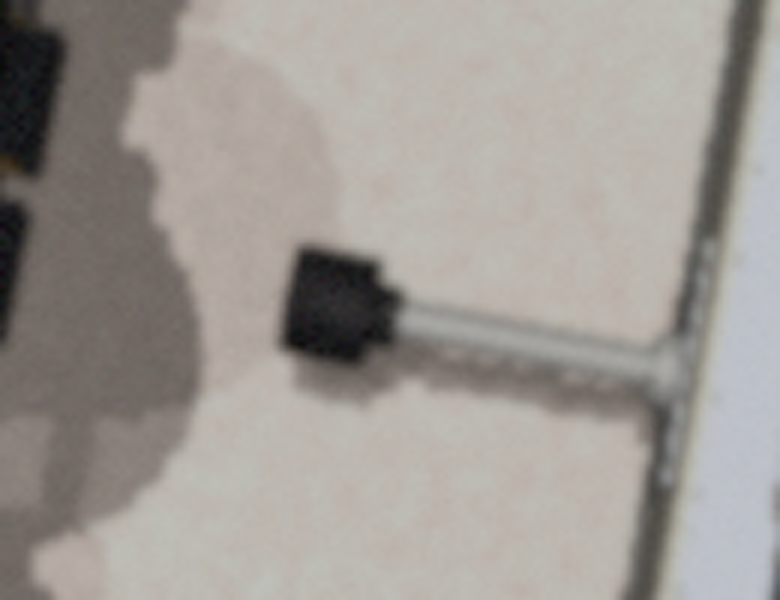

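```bash
python3 - <<'E'
from h import *
import cv2
b=r.capture("side")[:,:,::-1]
cv2.imwrite("pics/s4.png",cv2.resize(b[205:305,265:395],None,fx=6,fy=6,interpolation=cv2.INTER_CUBIC))
u=np.array([-.1736,-.985,0])
f=ray("top",(265+294/6,195+300/6),.06); print("face now",f, "gap from last finger front",(f-np.array([.5799,-.1403,0]))@u-.0095)
E
```

```text
face now [ 0.57844825 -0.15349407  0.06      ] gap from last finger front 0.003748178418854867
```

View pics/s4.png

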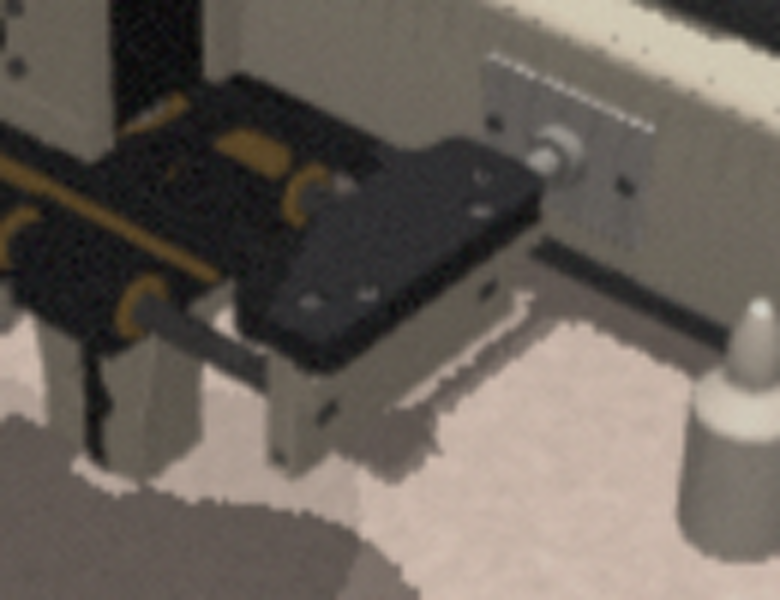

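```bash
python3 -m inch '0.03 0 0 0 0 0 0;0.03 0 0 0 0 0 0;0.016 0 0 0 0 0 0;0.002 0 0 0 0 0 0;0.001 0 0 0 0 0 0;0 0 0 0 0 0 0;0 0 0 0 0 0 0'; for i in 1; do python3 -m inch '0.001 0 0 0 0 0 0;0.001 0 0 0 0 0 0;0 0 0 0 0 0 0'; done;  python3 -m inch '0.001 0 0 0 0 0 0;0 0 0 0 0 0 0;0 0 0 0 0 0 0'; python3 -m inch '0.001 0 0 0 0 0 0;0 0 0 0 0 0 0;0 0 0 0 0 0 0'
```

```text
time_s: 8.92
tcp_pos: [0.5803, -0.1388, 0.0482]
eef_rot: [-180.0, 0.0, -100.0]
contact_force: [0.3, 0.2, -0.1]
gripper_width: 0.0005
time_s: 9.17
tcp_pos: [0.58, -0.1405, 0.0482]
eef_rot: [-180.0, -0.0, -99.9]
contact_force: [-0.2, -0.5, 0.2]
gripper_width: 0.0004
time_s: 9.42
tcp_pos: [0.5797, -0.1418, 0.0481]
eef_rot: [180.0, -0.0, -100.0]
contact_force: [0.4, -0.7, 0.1]
gripper_width: 0.0004
time_s: 9.67
tcp_pos: [0.5795, -0.1429, 0.0481]
eef_rot: [180.0, -0.0, -100.0]
contact_force: [-0.7, -0.6, 0.4]
gripper_width: 0.0006
```

```bash
python3 -m inch '0.001 0 0 0 0 0 0;0 0 0 0 0 0 0;0 0 0 0 0 0 0'; python3 -m inch '0.001 0 0 0 0 0 0;0 0 0 0 0 0 0;0 0 0 0 0 0 0';python3 -m inch '0.001 0 0 0 0 0 0;0 0 0 0 0 0 0;0 0 0 0 0 0 0'; python3 -m inch '0.001 0 0 0 0 0 0;0 0 0 0 0 0 0;0 0 0 0 0 0 0'
```

```text
time_s: 9.92
tcp_pos: [0.5794, -0.1439, 0.0482]
eef_rot: [-180.0, 0.0, -100.0]
contact_force: [-0.3, 0.0, 0.5]
gripper_width: 0.0009
time_s: 10.17
tcp_pos: [0.5791, -0.1449, 0.0482]
eef_rot: [180.0, -0.0, -100.0]
contact_force: [0.3, -1.3, 0.8]
gripper_width: 0.0005
time_s: 10.42
tcp_pos: [0.579, -0.1459, 0.0482]
eef_rot: [-180.0, -0.0, -100.0]
contact_force: [0.3, 0.2, -0.8]
gripper_width: 0.0003
time_s: 10.67
tcp_pos: [0.5788, -0.1469, 0.0481]
eef_rot: [180.0, -0.0, -100.0]
contact_force: [-0.5, -0.7, 0.3]
gripper_width: 0.0005
```

```bash
python3 -m inch '0.001 0 0 0 0 0 0;0 0 0 0 0 0 0;0 0 0 0 0 0 0'; python3 -m inch '0.001 0 0 0 0 0 0;0 0 0 0 0 0 0;0 0 0 0 0 0 0';python3 -m inch '0.001 0 0 0 0 0 0;0 0 0 0 0 0 0;0 0 0 0 0 0 0'; python3 -m inch '0.001 0 0 0 0 0 0;0 0 0 0 0 0 0;0 0 0 0 0 0 0'
```

```text
time_s: 10.92
tcp_pos: [0.5787, -0.1477, 0.0481]
eef_rot: [-180.0, 0.0, -100.0]
contact_force: [0.2, 1.6, 0.9]
gripper_width: 0.0003
time_s: 11.17
tcp_pos: [0.5786, -0.1481, 0.0481]
eef_rot: [-180.0, 0.0, -100.0]
contact_force: [0.4, 5.8, 0.7]
gripper_width: 0.0002
time_s: 11.42
tcp_pos: [0.5785, -0.1488, 0.0481]
eef_rot: [-180.0, 0.1, -100.0]
contact_force: [-0.2, 6.6, 0.5]
gripper_width: 0.0003
time_s: 11.67
tcp_pos: [0.5783, -0.1499, 0.0482]
eef_rot: [-180.0, 0.1, -100.0]
contact_force: [0.2, 5.4, -0.1]
gripper_width: 0.0004
```

```bash
python3 -m inch '0.001 0 0 0 0 0 0;0 0 0 0 0 0 0'; python3 -m inch '0.001 0 0 0 0 0 0;0 0 0 0 0 0 0';python3 -m inch '0.001 0 0 0 0 0 0;0 0 0 0 0 0 0'; python3 -m inch '0.001 0 0 0 0 0 0;0 0 0 0 0 0 0'
```

```text
time_s: 11.83
tcp_pos: [0.5781, -0.1512, 0.0481]
eef_rot: [-180.0, 0.0, -100.0]
contact_force: [-0.3, 4.4, -0.5]
gripper_width: 0.0005
time_s: 12.0
tcp_pos: [0.5778, -0.1526, 0.0482]
eef_rot: [-180.0, 0.0, -100.0]
contact_force: [0.1, 2.9, 0.6]
gripper_width: 0.0003
time_s: 12.17
tcp_pos: [0.5775, -0.154, 0.0481]
eef_rot: [180.0, -0.0, -100.0]
contact_force: [-0.3, 2.7, -0.2]
gripper_width: 0.0005
time_s: 12.33
tcp_pos: [0.5773, -0.1551, 0.0482]
eef_rot: [180.0, -0.0, -100.0]
contact_force: [-0.2, 1.8, -0.5]
gripper_width: 0.0002
```

```bash
python3 -m inch '0.001 0 0 0 0 0 0;0 0 0 0 0 0 0;0 0 0 0 0 0 0'
```

```text
time_s: 12.58
tcp_pos: [0.5771, -0.156, 0.0482]
eef_rot: [180.0, -0.0, -100.0]
contact_force: [0.3, 0.5, 0.3]
gripper_width: 0.0003
```

```bash
python3 -m inch '0.001 0 0 0 0 0 0;0 0 0 0 0 0 0;0 0 0 0 0 0 0'; python3 -m inch '0 0 0 0 0 0 0;0 0 0 0 0 0 0;0 0 0 0 0 0 0;0 0 0 0 0 0 0;0 0 0 0 0 0 0;0 0 0 0 0 0 0;0 0 0 0 0 0 0;0 0 0 0 0 0 0;0 0 0 0 0 0 0;0 0 0 0 0 0 0'; python3 -m inch '0.001 0 0 0 0 0 0;0 0 0 0 0 0 0;0 0 0 0 0 0 0'
```

```text
time_s: 12.83
tcp_pos: [0.577, -0.1568, 0.0482]
eef_rot: [180.0, -0.0, -100.0]
contact_force: [-0.0, -0.5, -0.7]
gripper_width: 0.0001
time_s: 13.67
tcp_pos: [0.5771, -0.1567, 0.0482]
eef_rot: [-180.0, 0.0, -100.0]
contact_force: [0.1, -1.0, 0.7]
gripper_width: 0.0002
time_s: 13.92
tcp_pos: [0.5769, -0.1577, 0.0482]
eef_rot: [-180.0, 0.0, -100.0]
contact_force: [-0.6, 0.1, -0.1]
gripper_width: 0.0004
```

```bash
python3 -m inch '0.001 0 0 0 0 0 0;0 0 0 0 0 0 0;0 0 0 0 0 0 0'; python3 -m inch '0.001 0 0 0 0 0 0;0 0 0 0 0 0 0;0 0 0 0 0 0 0'; python3 -m inch '0.001 0 0 0 0 0 0;0 0 0 0 0 0 0;0 0 0 0 0 0 0'; python3 -m inch '0.001 0 0 0 0 0 0;0 0 0 0 0 0 0;0 0 0 0 0 0 0'; python3 -m inch '0.001 0 0 0 0 0 0;0 0 0 0 0 0 0;0 0 0 0 0 0 0'
```

```text
time_s: 14.17
tcp_pos: [0.5767, -0.1587, 0.0482]
eef_rot: [-180.0, -0.0, -100.0]
contact_force: [0.6, -0.3, -0.4]
gripper_width: 0.0005
time_s: 14.42
tcp_pos: [0.5765, -0.1597, 0.0482]
eef_rot: [180.0, -0.0, -100.0]
contact_force: [-0.0, -0.5, 0.4]
gripper_width: 0.0006
time_s: 14.67
tcp_pos: [0.5764, -0.1607, 0.0482]
eef_rot: [-180.0, -0.0, -100.0]
contact_force: [0.1, 0.3, -0.4]
gripper_width: 0.0006
time_s: 14.92
tcp_pos: [0.5762, -0.1616, 0.0482]
eef_rot: [-180.0, 0.0, -100.0]
contact_force: [0.1, -0.5, -0.4]
gripper_width: 0.0003
time_s: 15.17
tcp_pos: [0.576, -0.1626, 0.0482]
eef_rot: [180.0, -0.0, -100.0]
contact_force: [0.2, -1.0, -0.3]
gripper_width: 0.0006
```

```bash
python3 -m inch '0.001 0 0 0 0 0 0;0 0 0 0 0 0 0;0 0 0 0 0 0 0'; python3 -m inch '0.001 0 0 0 0 0 0;0 0 0 0 0 0 0;0 0 0 0 0 0 0'; python3 -m inch '0.001 0 0 0 0 0 0;0 0 0 0 0 0 0;0 0 0 0 0 0 0'; python3 -m inch '0.001 0 0 0 0 0 0;0 0 0 0 0 0 0;0 0 0 0 0 0 0'; python3 -m inch '0.001 0 0 0 0 0 0;0 0 0 0 0 0 0;0 0 0 0 0 0 0'
```

```text
time_s: 15.42
tcp_pos: [0.5759, -0.1635, 0.0482]
eef_rot: [-180.0, 0.0, -100.0]
contact_force: [1.0, 2.1, 0.0]
gripper_width: 0.0
time_s: 15.67
tcp_pos: [0.5759, -0.1639, 0.0481]
eef_rot: [-180.0, 0.0, -100.0]
contact_force: [0.5, 5.0, 0.5]
gripper_width: 0.0005
time_s: 15.92
tcp_pos: [0.5758, -0.1645, 0.0482]
eef_rot: [-180.0, 0.1, -100.0]
contact_force: [0.2, 6.0, 0.8]
gripper_width: 0.0007
time_s: 16.17
tcp_pos: [0.5756, -0.1657, 0.0481]
eef_rot: [-180.0, 0.1, -100.0]
contact_force: [0.1, 4.7, 0.2]
gripper_width: 0.0001
time_s: 16.42
tcp_pos: [0.5753, -0.1671, 0.0482]
eef_rot: [-180.0, 0.0, -100.0]
contact_force: [0.7, 4.2, 0.7]
gripper_width: 0.0005
```

```bash
python3 -m inch '0.001 0 0 0 0 0 0;0 0 0 0 0 0 0'; python3 -m inch '0.001 0 0 0 0 0 0;0 0 0 0 0 0 0'; python3 -m inch '0.001 0 0 0 0 0 0;0 0 0 0 0 0 0'; python3 -m inch '0.001 0 0 0 0 0 0;0 0 0 0 0 0 0;0 0 0 0 0 0 0'; 
```

```text
time_s: 16.58
tcp_pos: [0.575, -0.1686, 0.0481]
eef_rot: [180.0, -0.0, -100.0]
contact_force: [0.7, 3.1, -0.1]
gripper_width: 0.0006
time_s: 16.75
tcp_pos: [0.5748, -0.1698, 0.0481]
eef_rot: [180.0, -0.0, -100.0]
contact_force: [-0.8, 2.0, -0.5]
gripper_width: 0.0007
time_s: 16.92
tcp_pos: [0.5746, -0.1708, 0.0482]
eef_rot: [180.0, -0.0, -100.0]
contact_force: [-0.3, 0.7, 0.4]
gripper_width: 0.0007
time_s: 17.17
tcp_pos: [0.5744, -0.1717, 0.0482]
eef_rot: [180.0, -0.0, -100.0]
contact_force: [0.4, 0.4, -0.1]
gripper_width: 0.0
```

```bash
python3 -m inch '0.001 0 0 0 0 0 0;0 0 0 0 0 0 0;0 0 0 0 0 0 0'; python3 -m inch '0.001 0 0 0 0 0 0;0 0 0 0 0 0 0;0 0 0 0 0 0 0'; python3 -m inch '0.001 0 0 0 0 0 0;0 0 0 0 0 0 0;0 0 0 0 0 0 0'; python3 -m inch '0.001 0 0 0 0 0 0;0 0 0 0 0 0 0;0 0 0 0 0 0 0'
```

```text
time_s: 17.42
tcp_pos: [0.5743, -0.1726, 0.0482]
eef_rot: [180.0, -0.0, -100.0]
contact_force: [0.4, -0.3, -0.6]
gripper_width: 0.0004
time_s: 17.67
tcp_pos: [0.5741, -0.1735, 0.0482]
eef_rot: [180.0, -0.0, -100.0]
contact_force: [0.4, 0.2, 0.1]
gripper_width: 0.0006
time_s: 17.92
tcp_pos: [0.5739, -0.1745, 0.0482]
eef_rot: [180.0, -0.0, -100.0]
contact_force: [-0.0, -0.4, -0.3]
gripper_width: 0.0006
time_s: 18.17
tcp_pos: [0.5738, -0.1754, 0.0482]
eef_rot: [-180.0, -0.0, -100.0]
contact_force: [-0.4, -0.1, 1.0]
gripper_width: 0.0003
```

The finger has gone 4 mm past the ridge without meeting any force, so the rod has jumped to the third notch. I'll back the hand away, raise it and look.

```bash
python3 -m inch '-0.01 0 0 0 0 0 0;-0.03 0 0 0 0 0 0;-0.035 0 0 0 0 0 0;-0.035 0 0 0 0 0 0;0 0 -0.03 0 0 0 0;0 0 -0.04 0 0 0 0;-0.03 0 -0.03 0 0 0 0;-0.04 0 0 0 0 0 0;-0.04 0 0 0 0 0 0;-0.04 0 0 0 0 0 0;-0.04 0 0 0 0 0 0;-0.03 0 0 0 0 0 0;0 0 0 0 0 0 0;0 0 0 0 0 0 0;0 0 0 0 0 0 0'; python3 - <<'E'
from h import *
import cv2
a=r.capture("top")[:,:,::-1]; cv2.imwrite("pics/t5f.png",a)
cv2.imwrite("pics/t5.png",cv2.resize(a[195:295,265:395],None,fx=6,fy=6,interpolation=cv2.INTER_CUBIC))
a0=cv2.imread("pics/top0.png")
for n,(x,y) in {"dropper":(335,317),"vial":(316,162),"cuv":(322,118),"timer":(209,301)}.items():
    t=a0[max(0,y-35):y+35,x-30:x+30]; w=a[max(0,y-45):y+45,x-40:x+40]
    m=cv2.minMaxLoc(cv2.matchTemplate(w,t,cv2.TM_CCOEFF_NORMED)); print(n,m[1],m[3],"expect 10,",min(10,max(0,y-35)))
print(r.get_state()["tcp_pos"])
E
```

```text
time_s: 19.42
tcp_pos: [0.6304, 0.1496, 0.1473]
eef_rot: [180.0, -0.0, -99.9]
contact_force: [-0.2, 0.8, -0.6]
gripper_width: 0.0004
dropper 0.985270082950592 (10, 10) expect 10, 10
vial 0.9975849390029907 (10, 10) expect 10, 10
cuv 0.9944855570793152 (10, 10) expect 10, 10
timer 0.9872465133666992 (10, 10) expect 10, 10
[0.63043635 0.14885821 0.14749586]
```

View pics/t5.png

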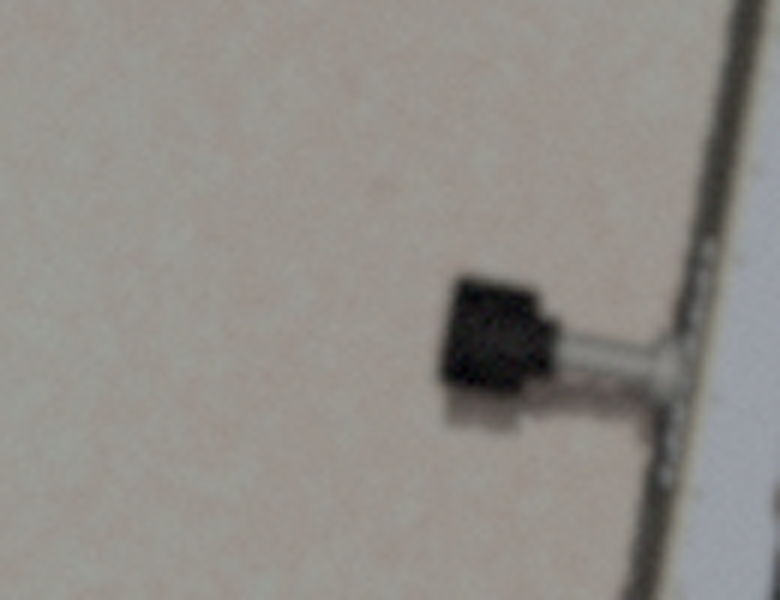

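View pics/t5f.png

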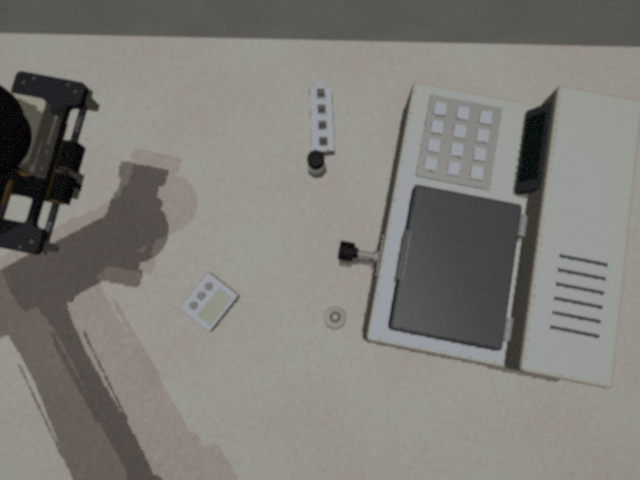

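```bash
python3 - <<'E'
from h import *
import cv2
u=np.array([-.1736,-.985,0])
ims={}
for n in ("top0","t5f"):
    ims[n]=cv2.resize(cv2.imread(f"pics/{n}.png")[195:295,265:395],None,fx=6,fy=6,interpolation=cv2.INTER_CUBIC)
ims["t4"]=cv2.imread("pics/t4.png")
for n in ("top0","t4","t5f"):
    g=cv2.cvtColor(ims[n],cv2.COLOR_BGR2GRAY); m=(g<70).astype(np.uint8)
    if n=="t4": m[:,:200]=0
    m[:,600:]=0
    k,l,s,c=cv2.connectedComponentsWithStats(m); i=1+np.argmax(s[1:,4])
    X=ray("top",(265+c[i][0]/6,195+c[i][1]/6),.06); print(n,s[i],c[i].round(1),X.round(4),"along",(X@u).round(4))
E
```

```text
top0 [  182   229   121   125 11464] [239.9 292. ] [ 0.5802 -0.1404  0.06  ] along 0.0375
t4 [ 285  251  113  116 9738] [337.7 309.7] [ 0.5763 -0.1641  0.06  ] along 0.0616
t5f [  441   279   117   124 11213] [497.1 343.5] [ 0.5687 -0.2028  0.06  ] along 0.101
```

```bash
python3 - <<'E'
from h import *
import cv2
a=r.capture("top")[:,:,::-1].astype(int); b=cv2.imread("pics/t5f.png").astype(int)
print(np.abs(a-b)[225:280,320:385].mean(), [ (d["xy"],d["p"]) for d in r.recognise("knob_face","top")][:2])
s=r.get_state(); print(s["time_s"],s["contact_force"],s["qd"]); print(r.close_job())
E
```

```text
1.7834032634032635 [([349.2, 250.7], 0.88)]
19.5667 [ 0.05237052  0.52743297 -0.28670657] [-0.26740461 -0.02891707  0.08149847 -0.00284097  0.10277303  0.01721215]
the job is handed in; nothing more can be done
None
```

I pushed the rod in with the shut fingertips on the end of the knob, in 1 mm steps, until it jumped into the third notch. Then I backed the hand well clear and handed the job in at about 19.6 s; it gave no verdict.

**Force:** the highest push I read was about 7 N. After each ridge the force fell to zero.

**First click:** when I withdrew to look after the first ridge, the picture showed the rod at about 0.027 m. That means it was still balanced on the crest, not in the notch. It dropped into the notch when I touched it again. The forces and finger positions then put it at the first click for about 1.5 s or more, and at the second for about 2 s.

**Third click:** from the top camera the rod moved 63–64 mm in total. That fits 0.066 m, if it started near 0.002 m. I did not touch the knob again to confirm the final position. Two measurements are weaker:
- **Knob to panel:** my direct camera reading of this distance is only good to a few millimetres.
- **Finger to knob:** the same camera measurement after the first ridge was ambiguous, so I relied on the forces there.

**Bystanders:** the dropper bottle, jar, cuvette block and timer matched their starting pictures with no pixel shift. At the end the robot was touching nothing.

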